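Hang the strop back on its revolving tree

TASK

Turn the revolving strop tree until its empty peg points straight at the front edge of the bench, then hang the strop paddle that lies on the bench on that peg by the hole in its grip: slide the hole well down the slanting peg before you let go, and leave the strop hanging still, blade down, with the peg still at the front. Do not shove the hammer, the marker or the grey stone about.

Things in the scene. Friction and masses are not known exactly. Their poses are not given: they have to be found in the camera images.
- tree: Foot of the strop tree: a round wooden disc, 172 mm across and 24 mm high, which stands fixed on the bench. Origin on the bench at its centre, on the upright axis of the tree. The post above it carries four equal pegs at 90 degree steps: strops hang on the two beside the empty one, a tape roll on the one opposite; these stay on and turn with the tree.
- turntable (a joint): Angle of the turning part (post, knob, four pegs and what hangs on them), in rad, positive counter-clockwise seen from above. At 0 the empty peg points away from the robot (+x); at +3.14 or -3.14 it points straight at the front edge of the bench (-x). It turns freely through the whole circle either way (stops at +/-6.3), with a stiff friction of about 0.12 N m, and stays where it is left.
- knob (a point): Grip point in the middle of the round wooden knob on top of the post, on the tree's axis: 42 mm in diameter, 277 mm above the bench; the knob spans 259 to 295 mm in height and turns with the pegs.
- empty_peg: The empty peg: a round wooden dowel of 14 mm diameter that slants outward and up, 50 degrees from level (40 from upright), out of the 30 mm thick post. Origin where the peg's axis leaves the post (15 mm from the tree's axis, 185 mm above the bench); its z axis runs along the peg to the tip, 80 mm from the origin; the last 16 mm taper to 7 mm.
- peg_tip (a point): Tip of the empty peg, 66 mm from the tree's axis and 246 mm above the bench.
- strop: The strop paddle that lies on the bench, leather up: pale wood, 189 mm long, 130 g. Origin in the middle of its underside. x runs along it from the blade to the hole, z out of the leather face. Blade 100 mm long (x from -90 to +10 mm), 48 mm wide, 18 mm thick with the leather; grip 26 mm wide and 18 mm thick (x from 10 to 55 mm); round eye of 48 mm diameter at the end (x from 51 to 99 mm).
- strop_hole (a point): Centre of the 24 mm hanging hole through the eye of the strop, at x = 75 mm, halfway (9 mm) through its thickness; the hole's axis is the strop's z. With 18 mm of thickness the hole only slides along the 14 mm peg when the strop is held nearly square to the peg (within about 20 degrees).
- strop_grip (a point): Middle of the strop's 26 mm wide grip, at x = 30 mm, 9 mm above the underside: a good place to take it.
- strop_tip (a point): Middle of the blade's end, at x = -90 mm, 9 mm above the underside.
- hammer: Small hammer lying loose on the bench, 200x78x20 mm; leave alone. Origin under its middle.
- marker: Felt marker lying loose, 124x13x14 mm; leave alone. Origin under its middle.
- grey_stone: Grey whetstone lying loose, 40x100x18 mm; leave alone. Origin under its middle.

How it is judged:
On the way, in this order (a step that is already met when the one before it is completed fails the run):
1. the empty peg points at the front edge of the bench, within 0.3 rad ((value of joint turntable between 2.84 and 3.44 rad or value of joint turntable between -3.44 and -2.84 rad)), for 0.2 s.
2. the strop, still held, has its hole round the empty peg, slid at least 20 mm past the tip (z of strop_hole in the frame of empty_peg between 0.003 and 0.06 m and x of strop_hole in the frame of empty_peg between -0.012 and 0.012 m and y of strop_hole in the frame of empty_peg between -0.01 and 0.01 m and contact force between the fingers and strop above 0.5 N), for 0.2 s.
At the end, for the whole second after the job is handed in: The strop hangs by its hole on the empty peg: the hole's centre is within 12 mm of the peg's axis and at least 20 mm below the tip; the strop hangs blade down within 0.45 rad of upright, at rest and let go; the peg points to the front edge of the bench within 0.4 rad ((value of joint turntable between 2.74 and 3.54 rad or value of joint turntable between -3.54 and -2.74 rad) and z of strop_hole in the frame of empty_peg between 0.003 and 0.06 m and x of strop_hole in the frame of empty_peg between -0.012 and 0.012 m and y of strop_hole in the frame of empty_peg between -0.01 and 0.01 m and angle between strop's own x axis and vertical below 0.45 rad and height (world z) of strop_tip below 0.13 m and linear speed of strop below 0.03 m/s and angular speed of strop below 0.3 rad/s); the robot touches nothing.
It fails at once if a bystander was shoved more than 40 mm (distance of any of hammer, marker, grey_stone from where it was at the start of the episode above 0.04 m).
It also fails if it takes over 67 s, if anything falls off the work surface, if the arm or the gripper's body presses on something with over 40 N, if the wrist force passes 120 N, or if a joint passes its speed limit or range.

ROBOT

A 6-joint arm with a two-finger parallel gripper is mounted at the origin on a cart in front of the work surface, level with it; the furniture and walls round the work are solid. World frame = base frame: x ahead of the robot, y to its left, z up, the work surface at z = 0. Lengths are in m, angles in rad, forces in N, time in s.
With the tool pointing down it reaches from about 0.25 to 0.775 m from the base axis. Payload 8.9 kg.
Tool frame: the origin (TCP) lies between the finger pads; the fingertips stand robot.tip_reach ahead of it and the grasp point (between the pads) lies 8 mm behind it (robot.tip_reach is the distance from the TCP to the fingertips, in m); z points along the fingers, y is the line along which they close (so a half turn about z gives the same grasp; the last joint's range is limited). The gripper opens to 85 mm and grips with 20 to 120 N. Pads are 22 mm wide; open, the fingers measure 114 mm over their backs; the gripper's body (76 mm by 85 mm) begins 54 mm behind the grasp point. The pads swing forward as they close: fully open they stand 13 mm farther back than shut.
Start: joints at [1.034, 0.291, -0.153, 1.127, 0, 1.431], TCP at [0.203, 0.484, 0.242] pointing down, gripper open.
Joint ranges: [-2.52, 2.52], [-0.91, 1.74], [-1.3, 1.37], [-1.96, 2.02], [-1.52, 1.47], [-3.14, 3.14]. Speed limits (rad/s): [2.22, 2.22, 2.79, 3.14, 3.14, 3.14].

INTERFACE

Orientations are given as [roll, pitch, yaw] about the fixed x, y, z axes, in that order (R = Rz(yaw) Ry(pitch) Rx(roll)).
In Python, from station import get_state, vision, order, robot gives the robot as it stands. The module is installed in compiled form; this text tells all that it offers.
- The arm moves only by the tool arm_command, never from a script. Its argument "targets" is a list of rows, each a list of 5 numbers: the shift along the tool's x, y, z in units of 20 mm (1.0 is 20 mm), then the turn about the tool's z in units of 8 degrees (1.0 is 8 degrees), then the closure, from -1 (fully open) to 1 (shut), so that 0 is half open. A call has 1 to 5 rows; each row shifts and turns the commanded pose from where the row before left it, along the tool's axes as they then stand; what a row does not reach is not made up. A row lasts 1/8 s, in which the tool goes at most 62.5 mm and 10.7 degrees, less where a joint would pass 70% of its speed; a pose out of reach is approached as far as the arm can. A call with a number of a shift or a turn outside -1 to 1 is refused whole. A call with a gripper value outside its range is refused whole. The fingers move at their own pace and stop on an object; "grip_force" is the grip in N (left out, the last holds). Time passes only in rows, so rows that do not move let the fingers close. It gives the time, the measured TCP pose, the force, the opening and the grip force at its end, in the units of the state.
- get_state(): the state, without advancing time (a new reading comes with each control period).
- vision.get_image(name): name is "side" or "top"; returns the picture (384x512x3 uint8, red, green, blue); there is no depth.
- vision.camera_model(name): a dict with "vertical_fov" (degrees; the focal length in pixels is half the picture's height over the tangent of half this angle, whatever the lens; pixels are square), "cx", "cy" (the principal point, pixels), "extrinsics" (4x4, takes a point from world to camera coordinates). Camera axes: x right, y up, looking along -z (the intrinsics and any distortion apply to the point x, -y, -z); pixel columns grow to the right and rows downward; lengths in m; the calibration is good to about 2 mm. A picture is of the moment at which its call begins. camera_model takes no time and is no camera call.
- order.sign_off(): hands the job in; it is judged then, once.
The state is a dict: "time": time; "q": joint angles; "joint_velocities": joint speeds; "joint_torque": joint torques, N m; "position": TCP position; "orientation": TCP orientation; "wrist_force": force on the tool from outside, world axes, zero at the start; "torque": the same for the moment, N m; "opening": finger opening in m; "grip_force": force on a finger pad.
Only numpy, scipy, OpenCV 4.12 (cv2) and the standard library are available. Lean on these libraries where they do the work, as an engineer would, in place of code of your own. Each camera call takes 0.05 s, during which the arm holds its last target. There are 200 camera calls.

## Working session

There is one attempt and no reset: what is moved stays moved. The work goes in short steps, Python scripts to look and compute and a tool call to move; the robot and the scene stay as the last step left them, time stands still between calls to the robot, and variables do not carry over. Pictures are saved under pics/ and viewed, at most 10 in all, crops included, and the job is handed in when it is done.

Besides the shell and the picture viewer there is one more tool, called after "Emit:" by a JSON object that holds its "api" and its "payload", one argument or row to a line. arm_command: Moves the arm, as the interface text tells. Shifts and turns lie within -1 to 1; 1 stands for 20 mm of shift or 8 degrees of turn. Its arguments: {"type":"object","properties":{"targets":{"type":"array"},"grip_force":{"type":"number"}},"required":["targets"]}

```bash
mkdir -p pics
python3 - <<'E'
from station import get_state, vision, order, robot
import cv2
for n in("side","top"):
    im=vision.get_image(n); cv2.imwrite(f"pics/{n}0.png",im[:,:,::-1]); m=vision.camera_model(n); print(n,m)
print(get_state(),robot.tip_reach)
E
```

```text
side {'vertical_fov': 56.918208902579714, 'cx': 252.27559470257384, 'cy': 197.0824534937219, 'extrinsics': array([[ 9.62656188e-01, -2.70725943e-01,  7.25656664e-04,
        -5.32444849e-01],
       [ 1.51857163e-01,  5.42193819e-01,  8.26417125e-01,
        -1.68988040e-01],
       [-2.24126002e-01, -7.95445363e-01,  5.63057909e-01,
        -9.50148103e-01],
       [ 0.00000000e+00,  0.00000000e+00,  0.00000000e+00,
         1.00000000e+00]])}
top {'vertical_fov': 47.19476922539028, 'cx': 255.45838755021873, 'cy': 184.25447982354552, 'extrinsics': array([[ 1.60549639e-02, -9.99870759e-01, -8.39285403e-04,
        -9.66777906e-02],
       [ 9.81183237e-01,  1.55933578e-02,  1.92448182e-01,
        -5.39636116e-01],
       [-1.92410222e-01, -3.91324137e-03,  9.81306778e-01,
        -1.36114011e+00],
       [ 0.00000000e+00,  0.00000000e+00,  0.00000000e+00,
         1.00000000e+00]])}
{'time': 0.1, 'q': array([ 1.03370127e+00,  2.91184475e-01, -1.54048224e-01,  1.12674060e+00,
        1.86331359e-05,  1.43151814e+00]), 'joint_velocities': array([ 0.000172  , -0.00181967,  0.00260559,  0.00122581, -0.00146967,
        0.00018511]), 'joint_torque': array([ 9.74232098e-04, -5.37977707e+01,  3.31919253e+01,  9.31803253e-03,
       -2.52274685e-04,  2.10255604e-05]), 'position': array([0.20316544, 0.48366863, 0.24181123]), 'orientation': array([-3.14042966e+00, -1.81850150e-04,  2.74377567e+00]), 'wrist_force': array([ 0.25124942, -0.44752202, -0.01411482]), 'torque': array([-0.04816025, -0.0577918 , -0.01768479]), 'grip_force': 0.0, 'opening': 0.08511481701442158} 0.011
```

View pics/side0.png

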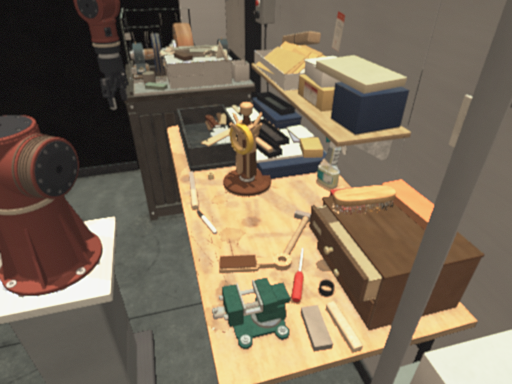

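View pics/top0.png

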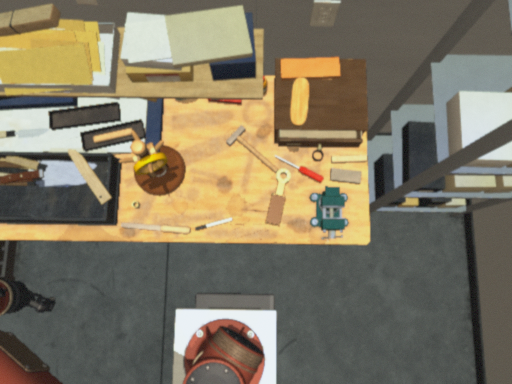

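Side: the tree is at about (247,150) with the strop's hole near (284,262). Top: the tree is at (160,172), the strop's hole at (283,175) and its blade end at (274,222). I'll take enlarged crops and set up helpers.

```bash
cat > h.py <<'E'
import numpy as np, cv2
from station import get_state, vision, order, robot
from scipy.optimize import least_squares
from scipy.spatial.transform import Rotation as Rn
M={n:vision.camera_model(n) for n in("side","top")}
def proj(n,p):
    m=M[n];f=192/np.tan(np.radians(m['vertical_fov'])/2)
    c=np.atleast_2d(p)@m['extrinsics'][:3,:3].T+m['extrinsics'][:3,3]
    return np.c_[m['cx']+f*c[:,0]/-c[:,2], m['cy']+f*-c[:,1]/-c[:,2]]
def ray(n,uv,z):
    return least_squares(lambda p:proj(n,[p[0],p[1],z])[0]-uv,[.5,0]).x
def crop(n,name,u,v,w,h,s):
    im=vision.get_image(n)[v:v+h,u:u+w,::-1]
    im=cv2.resize(im,None,fx=s,fy=s,interpolation=cv2.INTER_CUBIC)
    return im
E
python3 - <<'E'
from h import *
a=crop("top",0,120,110,190,130,4)
b=crop("side",0,205,85,120,200,3)
cv2.imwrite("pics/c1.png",a);cv2.imwrite("pics/c2.png",b)
s=get_state()
for n in M: print(n,proj(n,[[0,0,0],s['position'],[.5,.3,0]]).round(1))
E
```

```text
side [[ 53.8 260.1]
 [119.2 104.8]
 [216.2 178.1]]
top [[224.2 358.5]
 [ 37.6 292.2]
 [138.4 197.6]]
```

View pics/c1.png

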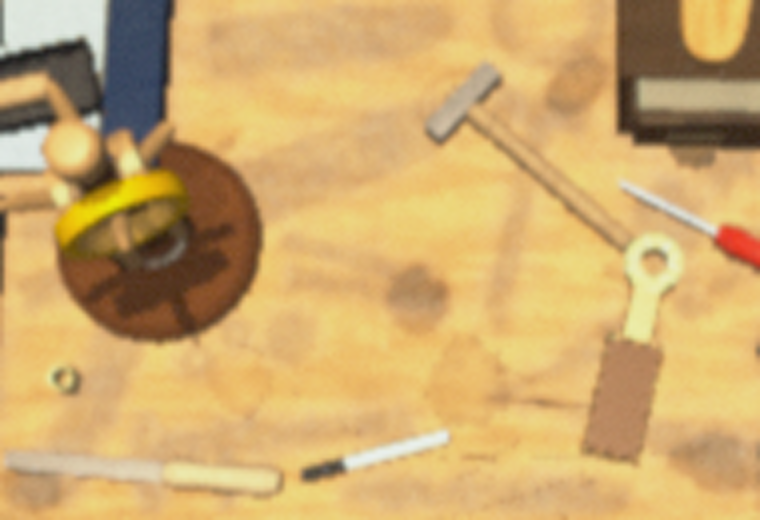

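View pics/c2.png

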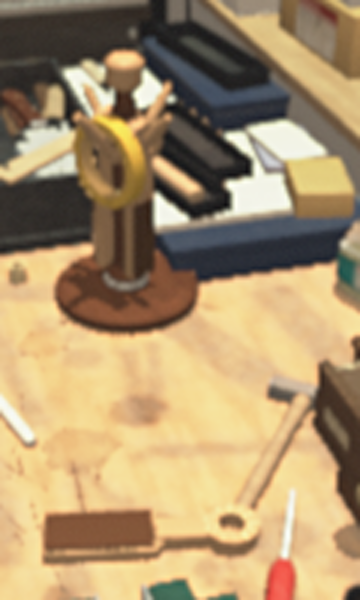

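Top crop: knob at (73,150), foot disc centred at (160,240), hole at (655,261), blade end at (611,457), and the tape roll towards the robot with its centre at (122,218). The hammer handle ends beside the strop's eye.

Run:
```python
from h import *
t=lambda x,y:np.array([120+x/4,110+y/4]); s=lambda x,y:np.array([205+x/3,85+y/3])
def tri(a,b): 
    r=least_squares(lambda p:np.r_[proj("top",p)[0]-a,proj("side",p)[0]-b],[.5,0,.1]);return r.x,r.cost
print("knob",tri(t(73,150),s(124,70)))
print("knob@.28",ray("top",t(73,150),.283), ray("side",s(124,70),.277))
print("foot",ray("top",t(160,240),.022))
print("hole",ray("top",t(655,261),.014),ray("side",s(233,523),.014))
for c in [(605,335),(663,345),(583,452),(637,463)]: print(ray("top",t(*c),.018))
print("bladeend side",ray("side",s(45,530),.014))
k=ray("top",t(160,240),.022)
for a in range(0,360,15):
    r=np.radians(a);d=np.array([np.cos(r),np.sin(r)])
    p=np.r_[k+.066*d,.246]
    print(a,((proj("top",p)[0]-[120,110])*4).round(),((proj("side",p)[0]-[205,85])*3).round())
print("roll",tri(t(122,218),s(108,162)))
```

```text
knob (array([0.5963494 , 0.23329337, 0.27836183]), np.float64(0.6690086057507327))
knob@.28 [0.5929251  0.23221825] [0.6003291  0.23795996]
foot [0.59009646 0.22859159]
hole [ 0.58057086 -0.18126705] [ 0.58663892 -0.17649458]
[ 0.5169242  -0.14023512]
[ 0.50936472 -0.18783418]
[ 0.42048569 -0.12329898]
[ 0.41227017 -0.16707671]
bladeend side [ 0.4259567  -0.14038019]
0 [98. 78.] [177.  96.]
15 [74. 81.] [170.  90.]
30 [50. 90.] [160.  86.]
45 [ 30. 104.] [147.  82.]
60 [ 14. 122.] [133.  80.]
75 [  3. 144.] [118.  80.]
90 [ -2. 167.] [102.  80.]
105 [ -1. 191.] [88. 83.]
120 [  7. 213.] [75. 86.]
135 [ 20. 232.] [65. 91.]
150 [ 39. 247.] [58. 96.]
165 [ 61. 257.] [ 55. 103.]
180 [ 86. 260.] [ 56. 109.]
195 [110. 258.] [ 62. 115.]
210 [134. 249.] [ 71. 120.]
225 [154. 234.] [ 84. 124.]
240 [170. 215.] [100. 126.]
255 [181. 193.] [117. 127.]
270 [186. 170.] [134. 126.]
285 [184. 146.] [149. 124.]
300 [176. 124.] [162. 119.]
315 [162. 106.] [172. 114.]
330 [144.  91.] [178. 108.]
345 [122.  82.] [179. 102.]
roll (array([0.57320949, 0.22093336, 0.18170335]), np.float64(1.2143075765739395))
```

Emit:
{"api": "arm_command", "payload": {
  "targets": [
    [-0.5,-0.2,-1,0,-1],
    [-1,-0.2,-1,0,-1],
    [-1,-0.2,-1,0,-1],
    [-1,-0.2,-1,0,-1],
    [-1,-0.2,-0.5,0,-1]
  ]
}}

```text
time: 0.82
position: [0.2793, 0.4305, 0.3333]
orientation: [3.141, 0.0, 2.744]
wrist_force: [0.6, 0.0, -0.1]
opening: 0.0856
grip_force: 0.0
```

Emit:
{"api": "arm_command", "payload": {
  "targets": [
    [-1,-0.2,0,0,-1],
    [-1,-0.2,0,0,-1],
    [-1,-0.2,0,0,-1],
    [-1,-0.2,0,0,-1],
    [-1,-0.2,0,0,-1]
  ]
}}

```text
time: 1.45
position: [0.3635, 0.3731, 0.3322]
orientation: [-3.141, -0.0, 2.744]
wrist_force: [-0.1, -0.2, 0.4]
opening: 0.0856
grip_force: 0.0
```

Emit:
{"api": "arm_command", "payload": {
  "targets": [
    [-1,-0.2,0,0,-1],
    [-1,-0.2,0,0,-1],
    [-1,-0.2,0,0,-1],
    [-1,-0.2,0,0,-1],
    [-1,-0.2,0,0,-1]
  ]
}}

```text
time: 2.08
position: [0.4486, 0.3155, 0.3323]
orientation: [-3.142, -0.0, 2.744]
wrist_force: [0.0, -0.6, 0.5]
opening: 0.0854
grip_force: 0.0
```

Emit:
{"api": "arm_command", "payload": {
  "targets": [
    [-1,-0.2,0,0,-1],
    [-1,-0.2,0,0,-1],
    [-1,-0.2,0,0,-1],
    [-1,-0.2,0,0,-1],
    [0,0,0,0,-1]
  ]
}}

```text
time: 2.7
position: [0.5163, 0.2696, 0.3319]
orientation: [-3.141, -0.0, 2.742]
wrist_force: [-0.9, 0.4, -0.4]
opening: 0.0854
grip_force: 0.0
```

```bash
cat >> h.py <<'E'
def goal(x,y,z,yawdeg=None):
    s=get_state();R=Rn.from_euler('xyz',s['orientation']).as_matrix()
    d=R.T@(np.array([x,y,z])-s['position'])/.02
    yaw=np.degrees(s['orientation'][2])
    print("t",s['time'],"pos",s['position'].round(4),"rpy",np.degrees(s['orientation']).round(1),"q6",s['q'][5].round(2),"F",s['wrist_force'].round(1),"open",s['opening'].round(4))
    print("units",d.round(2), None if yawdeg is None else round(-((yawdeg-yaw+180)%360-180)/8,2))
E
python3 -c "
from h import *
goal(.594,.232,.320)"
```

```text
Traceback (most recent call last):
  File "h.py", line 20, in goal
    print("t",s['time'],"pos",s['position'].round(4),"rpy",np.degrees(s['orientation']).round(1),"q6",s['q'][5].round(2),"F",s['wrist_force'].round(1),"open",s['opening'].round(4))
                                                                                                                                                              ^^^^^^^^^^^^^^^^^^
AttributeError: 'float' object has no attribute 'round'
```

Emit:
{"api": "arm_command", "payload": {
  "targets": [
    [-1,0,0,0,-1],
    [-1,0,0,0,-1],
    [-1,-0.1,0,0,-1],
    [-1,-0.1,0,0,-1],
    [-0.3,0,0.5,0,-1]
  ]
}}

```text
time: 3.32
position: [0.5936, 0.2334, 0.3222]
orientation: [3.141, 0.001, 2.743]
wrist_force: [0.8, -0.9, 0.1]
opening: 0.0851
grip_force: 0.0
```

```bash
sed -i "s/s\['opening'\].round(4)/round(s['opening'],4)/" h.py; python3 -c "
from h import *
goal(.594,.232,.271)
a=crop('side',0,190,50,110,140,4);b=crop('top',0,110,110,90,90,6)
cv2.imwrite('pics/k1.png',np.hstack([a,cv2.resize(b,(350,350))[:350] if 0 else cv2.copyMakeBorder(cv2.resize(b,(360,360)),0,200,0,0,0)]))"
```

```text
t 3.325 pos [0.5936 0.2334 0.3222] rpy [180.    0.  157.2] q6 0.66 F [ 0.8 -0.9  0.1] open 0.0851
units [-0.05 -0.06  2.56] None
```

View pics/k1.png

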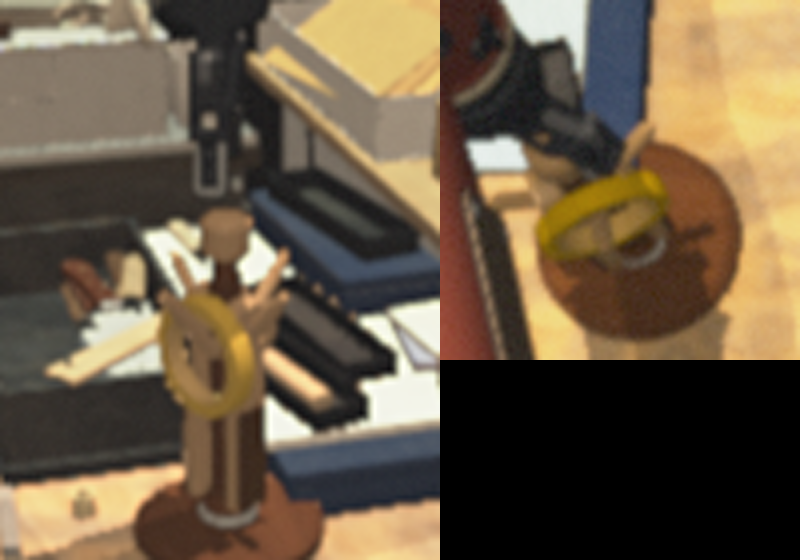

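The open gripper stands above the knob: fingers at about (212,170), knob at (226,232) in the left crop. Next I lower it and grip.

Emit:
{"api": "arm_command", "payload": {
  "targets": [
    [0,0,0.8,0,-1],
    [0,0,0.8,0,-1],
    [0,0,0.8,0,-1],
    [0,0,0.1,0,-1],
    [0,0,0,0,-1]
  ]
}}

```text
time: 4.05
position: [0.5924, 0.234, 0.2729]
orientation: [3.141, 0.0, 2.744]
wrist_force: [0.2, 0.6, 0.5]
opening: 0.0855
grip_force: 0.0
```

Emit:
{"api": "arm_command", "payload": {
  "targets": [
    [0,0,0,0,1],
    [0,0,0,0,1],
    [0,0,0,0,1],
    [0,0,0,0,1],
    [0,0,0,0,1]
  ],
  "grip_force": 50
}}

```text
time: 4.68
position: [0.5935, 0.2348, 0.2733]
orientation: [3.138, 0.001, 2.744]
wrist_force: [0.6, 4.2, 2.6]
opening: 0.0398
grip_force: 51.7
```

Emit:
{"api": "arm_command", "payload": {
  "targets": [
    [0,0,0,-0.5,1],
    [0,0,0,-1,1],
    [0,0,0,-1,1],
    [0,0,0,-1,1],
    [0,0,0,-1,1]
  ]
}}

```text
time: 5.3
position: [0.5932, 0.2322, 0.2733]
orientation: [-3.139, 0.001, -2.908]
wrist_force: [0.1, -8.7, 6.7]
opening: 0.0393
grip_force: 52.1
```

Emit:
{"api": "arm_command", "payload": {
  "targets": [
    [0,0,0,-1,1],
    [0,0,0,-1,1],
    [0,0,0,-1,1],
    [0,0,0,-1,1],
    [0,0,0,-1,1]
  ]
}}

```text
time: 5.92
position: [0.5948, 0.2297, 0.2733]
orientation: [-3.135, -0.003, -2.212]
wrist_force: [8.2, -19.9, 4.3]
opening: 0.0392
grip_force: 52.3
```

```bash
python3 -c "
from h import *
goal(.594,.232,.271)
a=crop('side',0,190,50,110,140,4);b=crop('top',0,110,110,90,90,6)
cv2.imwrite('pics/k2.png',np.hstack([a,cv2.copyMakeBorder(cv2.resize(b,(360,360)),0,200,0,0,0)]))"
```

```text
t 5.925 pos [0.5948 0.2297 0.2733] rpy [-179.6   -0.2 -126.7] q6 -0.67 F [  8.2 -19.9   4.3] open 0.0392
units [-0.07  0.1   0.11] None
```

View pics/k2.png

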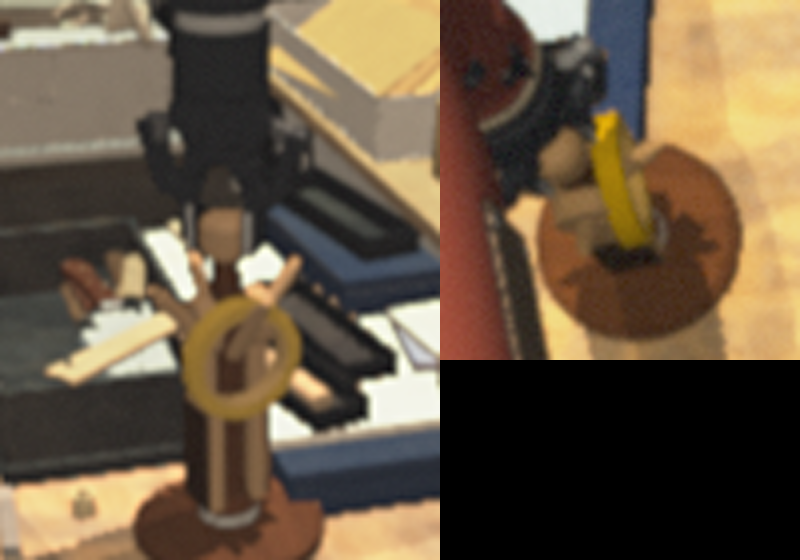

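Emit:
{"api": "arm_command", "payload": {
  "targets": [
    [0.13,-0.16,0,-1,1],
    [0,0,0,-1,1],
    [0,0,0,-1,1],
    [0,0,0,-1,1],
    [0,0,0,-1,1]
  ]
}}

```text
time: 6.65
position: [0.5978, 0.2285, 0.2734]
orientation: [-3.134, -0.001, -1.512]
wrist_force: [18.9, -3.3, -1.4]
opening: 0.0395
grip_force: 51.7
```

Emit:
{"api": "arm_command", "payload": {
  "targets": [
    [0,0,0,-1,1],
    [0,0,0,-1,1],
    [0,0,0,-1,1],
    [0,0,0,-1,1],
    [0,0,0,-0.3,1]
  ]
}}

```text
time: 7.28
position: [0.6003, 0.2294, 0.2734]
orientation: [-3.131, -0.007, -0.914]
wrist_force: [28.8, 2.8, -7.1]
opening: 0.0394
grip_force: 51.7
```

Emit:
{"api": "arm_command", "payload": {
  "targets": [
    [0,0,0,0,1],
    [0,0,0,0,1]
  ]
}}

```text
time: 7.52
position: [0.6003, 0.2293, 0.2734]
orientation: [-3.131, -0.007, -0.916]
wrist_force: [28.9, 2.8, -7.3]
opening: 0.0393
grip_force: 51.6
```

```bash
python3 -c "
from h import *
goal(.594,.232,.271)
a=crop('side',0,190,50,110,140,4);b=crop('top',0,110,110,90,90,6)
cv2.imwrite('pics/k3.png',np.hstack([a,cv2.copyMakeBorder(cv2.resize(b,(360,360)),0,200,0,0,0)]))"
```

```text
t 7.525 pos [0.6003 0.2293 0.2734] rpy [-179.4   -0.4  -52.5] q6 -1.97 F [28.9  2.8 -7.3] open 0.0393
units [-0.3   0.17  0.12] None
```

View pics/k3.png

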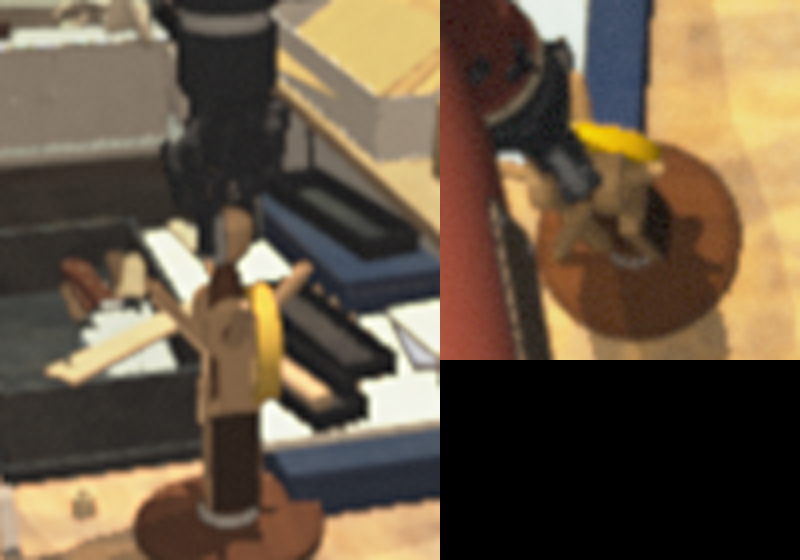

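Run:
```python
from h import *
tip={'top':np.array([110+120/4,110+258/4]),'side':np.array([190+155/4,50+285/4])}
r=least_squares(lambda p:np.r_[proj('top',p)[0]-tip['top'],proj('side',p)[0]-tip['side']],[.53,.23,.24]);print(r.x,r.cost)
kn={'top':([138.25,147.5],.283),'side':([205+124/3,85+70/3],.277)}
def f(p):
    o=[]
    for n in kn: o+=list(proj(n,[p[0],p[1],kn[n][1]])[0]-kn[n][0])
    t=[p[0]+.066*np.cos(p[2]),p[1]+.066*np.sin(p[2]),.246]
    for n in tip: o+=list(proj(n,t)[0]-tip[n])
    return o
r=least_squares(f,[.59,.23,3.1]);print(r.x,np.degrees(r.x[2]),np.round(r.fun,1))
```

```text
[0.53315751 0.23346094 0.24107605] 5.84264641759587
[0.59687895 0.23266545 3.17124354] 181.69887037349542 [-0.1 -1.4 -0.6  0.7  0.8 -1.8 -3.1 -0.5]
```

Emit:
{"api": "arm_command", "payload": {
  "targets": [
    [0.18,-0.24,0,0,1],
    [0,0,0,0,-1],
    [0,0,0,0,-1],
    [0,0,0,0,-1],
    [0,0,0,0,-1]
  ]
}}

```text
time: 8.25
position: [0.5997, 0.2297, 0.2723]
orientation: [-3.142, -0.0, -0.914]
wrist_force: [1.0, -0.1, 0.7]
opening: 0.0851
grip_force: 0.0
```

Emit:
{"api": "arm_command", "payload": {
  "targets": [
    [0,0,-0.5,0,-1],
    [0,0,-1,0,-1],
    [0,0,-1,0,-1],
    [0,0,0,1,-1],
    [0,0,0,1,-1]
  ]
}}

```text
time: 8.88
position: [0.6, 0.2298, 0.3234]
orientation: [-3.14, -0.0, -1.198]
wrist_force: [0.3, -0.5, -0.2]
opening: 0.0852
grip_force: 0.0
```

Emit:
{"api": "arm_command", "payload": {
  "targets": [
    [0,0,0,1,-1],
    [0,0,0,1,-1],
    [0,0,0,1,-1],
    [0,0,0,1,-1],
    [0,0,0,1,-1]
  ]
}}

```text
time: 9.5
position: [0.5999, 0.2298, 0.3231]
orientation: [-3.141, 0.0, -1.896]
wrist_force: [0.2, -0.8, -0.1]
opening: 0.0854
grip_force: 0.0
```

Emit:
{"api": "arm_command", "payload": {
  "targets": [
    [0,0,0,1,-1],
    [0,0,0,1,-1],
    [0,0,0,1,-1],
    [0,0,0,1,-1],
    [0,0,0,1,-1]
  ]
}}

```text
time: 10.12
position: [0.5999, 0.2297, 0.3231]
orientation: [-3.141, 0.001, -2.595]
wrist_force: [-1.2, -0.7, -1.1]
opening: 0.0855
grip_force: 0.0
```

Emit:
{"api": "arm_command", "payload": {
  "targets": [
    [0,0,0,1,-1],
    [0,0,0,1,-1],
    [0,0,0,1,-1],
    [0,0,0,1,-1],
    [0,0,0,1,-1]
  ]
}}

```text
time: 10.75
position: [0.5999, 0.2297, 0.3231]
orientation: [3.141, 0.001, 2.99]
wrist_force: [0.1, -0.6, 0.2]
opening: 0.0854
grip_force: 0.0
```

```bash
python3 -c "
from h import *
goal(.5357,-.1688,.1,168)"
```

```text
t 10.75 pos [0.5999 0.2297 0.3231] rpy [180.    0.  171.3] q6 0.4 F [ 0.1 -0.6  0.2] open 0.0854
units [  0.18 -20.18  11.15] 0.42
```

Emit:
{"api": "arm_command", "payload": {
  "targets": [
    [0,-1,0,0.4,-1],
    [0,-1,0,0,-1],
    [0,-1,0,0,-1],
    [0,-1,0,0,-1],
    [0,-1,0,0,-1]
  ]
}}

```text
time: 11.38
position: [0.5805, 0.1299, 0.3225]
orientation: [3.142, 0.0, 2.939]
wrist_force: [0.2, -0.7, 0.6]
opening: 0.0851
grip_force: 0.0
```

Emit:
{"api": "arm_command", "payload": {
  "targets": [
    [0,-1,0,0,-1],
    [0,-1,0,0,-1],
    [0,-1,0.5,0,-1],
    [0,-1,1,0,-1],
    [0,-1,1,0,-1]
  ]
}}

```text
time: 12.0
position: [0.5604, 0.0323, 0.2718]
orientation: [3.142, 0.0, 2.939]
wrist_force: [0.1, 0.5, 0.5]
opening: 0.0854
grip_force: 0.0
```

Emit:
{"api": "arm_command", "payload": {
  "targets": [
    [0,-1,1,0,-1],
    [0,-1,1,0,-1],
    [0,-1,1,0,-1],
    [0,-1,1,0,-1],
    [0,-1,1,0,-1]
  ]
}}

```text
time: 12.62
position: [0.5402, -0.0656, 0.1717]
orientation: [-3.142, 0.0, 2.939]
wrist_force: [-0.6, -0.1, -0.7]
opening: 0.0852
grip_force: 0.0
```

Emit:
{"api": "arm_command", "payload": {
  "targets": [
    [0,-1,1,0,-1],
    [0,-1,0.5,0,-1],
    [0,-1,0.5,0,-1],
    [0,-0.5,0.5,0,-1],
    [0,0,0,0,-1]
  ]
}}

```text
time: 13.25
position: [0.526, -0.1335, 0.1217]
orientation: [3.141, -0.001, 2.938]
wrist_force: [-0.1, -0.1, 0.4]
opening: 0.0854
grip_force: 0.0
```

```bash
python3 -c "
from h import *
goal(.5357,-.1688,.015,168)
a=crop('side',0,205,190,110,100,5);b=crop('top',0,240,140,80,100,4)
cv2.imwrite('pics/s1.png',cv2.resize(np.hstack([a,cv2.resize(b,(400,500))]),(800,421)))"
```

```text
t 13.25 pos [ 0.526  -0.1335  0.1217] rpy [ 1.800e+02 -1.000e-01  1.683e+02] q6 -0.18 F [-0.1 -0.1  0.4] open 0.0854
units [-0.83 -1.63  5.34] 0.04
```

View pics/s1.png

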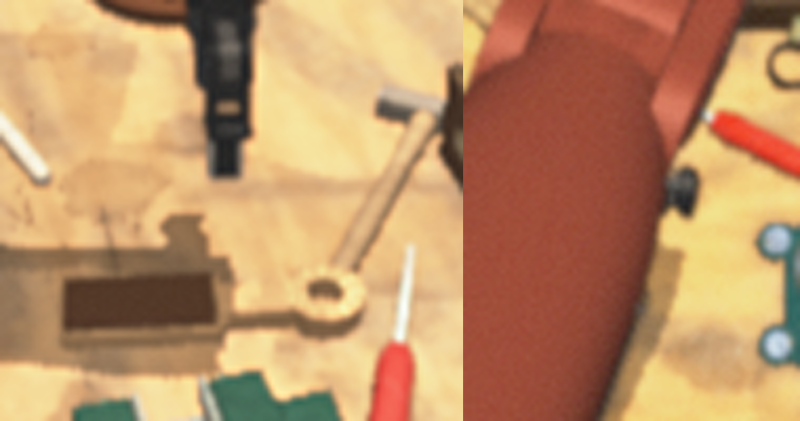

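Side crop: the fingers hang at about (225,175), the strop grip runs from (222,320) to (297,318), the eye's hole is at (325,290), and the hammer handle ends beside the eye. In the top view the arm hides the strop.

```bash
python3 -c "
from h import *
print(ray('side',[205+255/4.21,190+317/4.21],.012), ray('side',[205+325/4.21,190+290/4.21],.014),ray('side',[205+63/4.21,190+305/4.21],.018),proj('side',[.5357,-.1688,.012]))"
```

```text
[ 0.53736183 -0.18320713] [ 0.58601385 -0.17457916] [ 0.4246971  -0.14718103] [[263.31467198 261.60126321]]
```

Emit:
{"api": "arm_command", "payload": {
  "targets": [
    [-0.4,-0.8,1,0,-0.3],
    [-0.4,-0.8,1,0,-0.3],
    [0,0,1,0,-0.3],
    [0,0,0.5,0,-0.3],
    [0,0,0,0,-0.3]
  ]
}}

```text
time: 13.98
position: [0.5353, -0.1673, 0.0515]
orientation: [3.141, -0.001, 2.94]
wrist_force: [-0.3, 0.5, -0.1]
opening: 0.0556
grip_force: 0.0
```

Emit:
{"api": "arm_command", "payload": {
  "targets": [
    [0,0,0.8,0,-0.3],
    [0,0,0.7,0,-0.3],
    [0,0,0.4,0,-0.3],
    [0,0,0,0,-0.3]
  ]
}}

```text
time: 14.48
position: [0.5353, -0.1673, 0.0136]
orientation: [3.141, -0.001, 2.939]
wrist_force: [1.1, 0.2, 0.7]
opening: 0.0553
grip_force: 0.0
```

Emit:
{"api": "arm_command", "payload": {
  "targets": [
    [0,0,0,0,1],
    [0,0,0,0,1],
    [0,0,0,0,1],
    [0,0,0,0,1]
  ],
  "grip_force": 20
}}

```text
time: 14.98
position: [0.5362, -0.1677, 0.0148]
orientation: [-3.141, 0.001, 2.939]
wrist_force: [-1.5, -0.6, 6.4]
opening: 0.0253
grip_force: 21.4
```

Emit:
{"api": "arm_command", "payload": {
  "targets": [
    [0,0,-0.5,0,1],
    [0,0,-1,0,1],
    [0,0,-1,0,1],
    [0,0,-1,0,1],
    [0,0,-1,0,1]
  ]
}}

```text
time: 15.6
position: [0.5355, -0.1674, 0.1053]
orientation: [3.141, -0.0, 2.939]
wrist_force: [-0.4, 0.3, -1.1]
opening: 0.0253
grip_force: 20.5
```

Emit:
{"api": "arm_command", "payload": {
  "targets": [
    [0,0,-1,0,1],
    [0,0,-1,0,1],
    [0,0,-1,0,1],
    [0,0,-1,0,1],
    [0,0,0,0,1]
  ]
}}

```text
time: 16.23
position: [0.5365, -0.1678, 0.1858]
orientation: [-3.141, 0.003, 2.939]
wrist_force: [0.5, -0.4, -0.9]
opening: 0.0256
grip_force: 20.6
```

```bash
python3 -c "
from h import *
goal(.5357,-.1688,.015,168)
a=crop('side',0,195,140,140,130,5)
cv2.imwrite('pics/s2.png',a[:600,:])"
```

```text
t 16.225 pos [ 0.5365 -0.1678  0.1858] rpy [-180.     0.2  168.4] q6 -0.23 F [ 0.5 -0.4 -0.9] open 0.0256
units [ 0.05 -0.05  8.54] 0.05
```

View pics/s2.png

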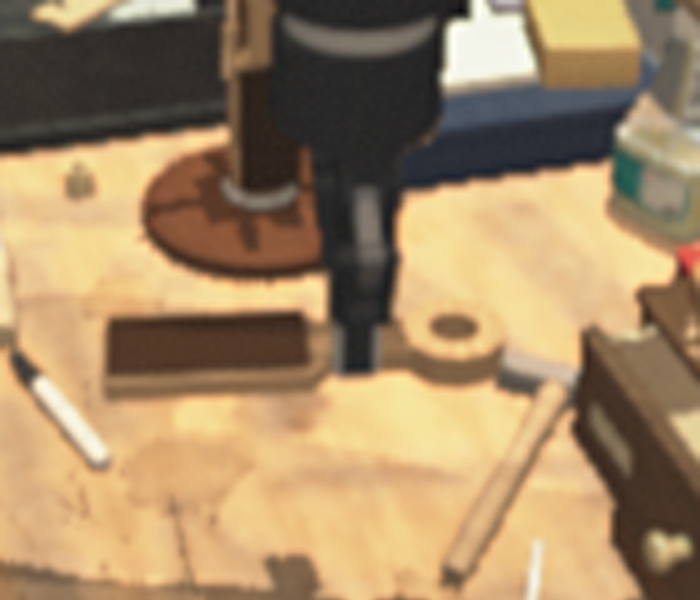

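The strop is held flat and level, with its hole at (454,326) in the crop. I'll let the peg tilt it in the grip during insertion. First I measure where the hole sits relative to the tool.

```bash
python3 -c "
from h import *
s=get_state();R=Rn.from_euler('xyz',s['orientation']).as_matrix();z=s['position'][2]
for uv,dz in (((454,326),.001),((105,355),.003)):
  p=ray('side',[195+uv[0]/5,140+uv[1]/5],z+dz); print(p,(R.T@(np.r_[p,z]-s['position'])).round(4))
"
```

```text
[ 0.58747137 -0.1713028 ] [-0.0513  0.0067  0.    ]
[ 0.42312849 -0.15207872] [ 1.136e-01 -7.500e-03 -1.000e-04]
```

Emit:
{"api": "arm_command", "payload": {
  "targets": [
    [0,0,-1,-0.45,1],
    [0,0,-1,-1,1],
    [0,0,-1,0,1],
    [0,0,-1,0,1],
    [0,0,-1,0,1]
  ]
}}

```text
time: 16.9
position: [0.5352, -0.1673, 0.2837]
orientation: [3.141, -0.002, -3.141]
wrist_force: [-0.0, -0.7, -1.1]
opening: 0.0252
grip_force: 20.5
```

Emit:
{"api": "arm_command", "payload": {
  "targets": [
    [0,1,0,0,1],
    [0,1,0,0,1],
    [0,1,0,0,1],
    [0,1,0,0,1],
    [0,1,0,0,1]
  ]
}}

```text
time: 17.52
position: [0.5357, -0.0659, 0.2841]
orientation: [3.141, -0.0, -3.141]
wrist_force: [-0.8, -0.9, -1.8]
opening: 0.0253
grip_force: 20.5
```

Emit:
{"api": "arm_command", "payload": {
  "targets": [
    [0.5,1,0,0,1],
    [0.5,1,0,0,1],
    [0.5,1,0,0,1],
    [0.5,1,0,0,1],
    [0.5,1,0,0,1]
  ]
}}

```text
time: 18.15
position: [0.485, 0.0337, 0.2844]
orientation: [3.142, 0.0, -3.142]
wrist_force: [-0.3, 0.5, -1.5]
opening: 0.0255
grip_force: 20.5
```

Emit:
{"api": "arm_command", "payload": {
  "targets": [
    [0.5,1,0,0,1],
    [0.5,1,0,0,1],
    [0.5,1,0,0,1],
    [0,1,0,0,1],
    [0,0,0,0,1]
  ]
}}

```text
time: 18.77
position: [0.4551, 0.1138, 0.2844]
orientation: [3.142, 0.0, -3.14]
wrist_force: [-0.3, 0.2, -2.7]
opening: 0.0254
grip_force: 20.5
```

```bash
python3 -c "
from h import *
goal(.469,.232,.273,180)"
```

```text
t 18.775 pos [0.4551 0.1138 0.2844] rpy [ 180.     0.  -179.9] q6 0.09 F [-0.3  0.2 -2.7] open 0.0254
units [-0.7   5.91  0.57] 0.01
```

Emit:
{"api": "arm_command", "payload": {
  "targets": [
    [0,1,0,0,1],
    [0,1,0,0,1],
    [0,1,0,0,1],
    [0,1,0,0,1],
    [-0.3,1,0,0,1]
  ]
}}

```text
time: 19.4
position: [0.4617, 0.2129, 0.2844]
orientation: [-3.141, 0.0, 3.141]
wrist_force: [0.6, -0.6, -2.1]
opening: 0.0255
grip_force: 20.5
```

Emit:
{"api": "arm_command", "payload": {
  "targets": [
    [-0.2,0.7,0,0,1],
    [0,0.1,0,0,1],
    [0,0,0,0,1],
    [0,0,0,0,1]
  ]
}}

```text
time: 19.9
position: [0.4656, 0.2279, 0.2843]
orientation: [-3.141, -0.0, 3.141]
wrist_force: [-0.2, -1.2, -1.1]
opening: 0.0256
grip_force: 20.5
```

```bash
python3 -c "
from h import *
goal(.469,.231,.273,180)
print('tip exp', proj('side',[.5315,.2325,.246]),proj('top',[.5315,.2325,.246]))
a=crop('side',0,190,60,90,110,5);b=crop('top',0,105,120,70,110,5)
cv2.imwrite('pics/i1.png',np.hstack([a,b]))"
```

```text
t 19.9 pos [0.4656 0.2279 0.2843] rpy [-180.   -0.  180.] q6 0.31 F [-0.2 -1.2 -1.1] open 0.0256
units [-0.17  0.15  0.57] -0.0
tip exp [[225.74671586 120.54128373]] [[140.15273885 172.45493994]]
```

View pics/i1.png

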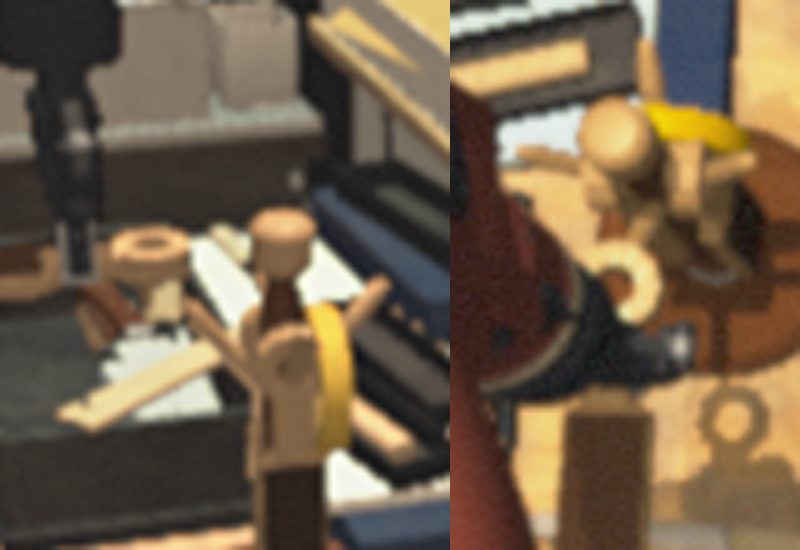

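Left (side): hole top at (152,242), peg tip at (191,301), eye level above the peg. Right (top): eye ring centred at about (624,284), just in front of the knob at (620,140).

Run:
```python
from h import *
P=get_state()['position']
def obs(n,u,v): return np.array([190+u/5,60+v/5]) if n=='side' else np.array([105+(u-450)/5,120+v/5])
def rays(n,o,z): return ray(n,o,z).round(4)
for n,o in(('side',obs('side',152,242)),('top',obs('top',624,284))): 
    print('hole',n,rays(n,o,P[2]+.002),'rel TCP',rays(n,o,P[2]+.002)-P[:2])
print('tip side',rays('side',obs('side',191,301),.246))
print('knobtop', rays('top',obs('top',620,140),.285), 'side',rays('side',obs('side',283,243),.277))
print('knob side top disc', rays('side',obs('side',284,225),.293))
```

```text
hole side [0.5167 0.2341] rel TCP [0.05099219 0.00604378]
hole top [0.5107 0.2216] rel TCP [ 0.04499219 -0.00645622]
tip side [0.5395 0.2332]
knobtop [0.591  0.2295] side [0.6005 0.2355]
knob side top disc [0.5981 0.2235]
```

Emit:
{"api": "arm_command", "payload": {
  "targets": [
    [-0.2,0.13,0.3,0,1],
    [0,0,0.27,0,1],
    [0,0,0,0,1],
    [0,0,0,0,1]
  ]
}}

```text
time: 20.5
position: [0.4696, 0.2311, 0.2729]
orientation: [-3.142, -0.0, -3.141]
wrist_force: [-0.7, 0.0, -2.0]
opening: 0.0252
grip_force: 20.5
```

Emit:
{"api": "arm_command", "payload": {
  "targets": [
    [-0.21,0,0.25,0,1],
    [-0.21,0,0.25,0,1],
    [-0.21,0,0.25,0,1],
    [0,0,0,0,1]
  ]
}}

```text
time: 21.0
position: [0.4825, 0.231, 0.2573]
orientation: [-3.141, -0.001, 3.142]
wrist_force: [-0.1, -0.5, -2.0]
opening: 0.0255
grip_force: 20.5
```

Emit:
{"api": "arm_command", "payload": {
  "targets": [
    [-0.21,0,0.25,0,1],
    [-0.21,0,0.25,0,1],
    [0,0,0,0,1]
  ]
}}

```text
time: 21.38
position: [0.4916, 0.2313, 0.2477]
orientation: [3.141, 0.001, -3.142]
wrist_force: [3.7, 1.8, -0.9]
opening: 0.0251
grip_force: 20.6
```

Emit:
{"api": "arm_command", "payload": {
  "targets": [
    [-0.1,0,0.25,0,1],
    [0,0,0,0,1]
  ]
}}

```text
time: 21.62
position: [0.4927, 0.2312, 0.2426]
orientation: [3.141, -0.0, -3.141]
wrist_force: [1.3, 2.4, -1.2]
opening: 0.0255
grip_force: 20.6
```

Emit:
{"api": "arm_command", "payload": {
  "targets": [
    [-0.1,0,0.25,0,1],
    [-0.1,0,0.25,0,1],
    [0,0,0,0,1]
  ]
}}

```text
time: 22.0
position: [0.4959, 0.231, 0.232]
orientation: [-3.141, -0.002, -3.141]
wrist_force: [-2.6, 1.7, -3.9]
opening: 0.0255
grip_force: 20.4
```

```bash
python3 -c "
from h import *
goal(.508,.231,.205,180)
im=crop('side',0,190,60,90,110,1);cv2.imwrite('pics/last.png',im)"
```

```text
t 22.0 pos [0.4959 0.231  0.232 ] rpy [-1.8e+02 -1.0e-01 -1.8e+02] q6 0.3 F [-2.6  1.7 -3.9] open 0.0255
units [-0.61  0.    1.35] 0.0
```

Emit:
{"api": "arm_command", "payload": {
  "targets": [
    [-0.12,0,0.25,0,1],
    [-0.12,0,0.25,0,1],
    [0,0,0,0,1]
  ]
}}

```text
time: 22.42
position: [0.5009, 0.231, 0.2223]
orientation: [-3.141, -0.002, -3.141]
wrist_force: [-2.2, 2.4, -4.9]
opening: 0.0254
grip_force: 20.5
```

Emit:
{"api": "arm_command", "payload": {
  "targets": [
    [-0.12,0,0.25,0,1],
    [-0.12,0,0.25,0,1],
    [0,0,0,0,1]
  ]
}}

```text
time: 22.8
position: [0.5073, 0.231, 0.213]
orientation: [-3.142, 0.002, 3.141]
wrist_force: [1.6, 1.9, -2.5]
opening: 0.0258
grip_force: 20.8
```

```bash
cat > blade.py <<'E'
from h import *
im=vision.get_image('side').astype(int)
s=get_state();P=s['position'];g=P+[0,0,-.006]
ref=cv2.imread('pics/side0.png')[:,:,::-1].astype(int)
for th in (0,10,20,30,40,50):
    t=np.radians(th);ax=np.array([np.cos(t),0,np.sin(t)]);up=np.array([-np.sin(t),0,np.cos(t)])
    c=np.array([g+ax*(x-.026)+up*.009+np.array([0,1,0])*y for x,y in((-.09,-.024),(.01,-.024),(.01,.024),(-.09,.024))])
    uv=proj('side',c)
    m=np.zeros(im.shape[:2],np.uint8);cv2.fillPoly(m,[uv.round().astype(int)],1)
    px=im[m>0];d=np.abs(im-ref).sum(2)[m>0]
    print(th,uv.round().astype(int).tolist(),'mean',px.mean(0).round(),'std',px.std(0).round(),'chg',(d>40).mean().round(2), 'hole', (g+ax*.049).round(4))
E
python3 blade.py
```

```text
0 [[183, 138], [215, 134], [212, 128], [181, 131]] mean [81. 71. 60.] std [21. 18. 16.] chg 0.3 hole [0.5562 0.231  0.2071]
10 [[184, 144], [215, 135], [212, 129], [182, 137]] mean [82. 62. 49.] std [19. 18. 16.] chg 0.72 hole [0.5554 0.231  0.2156]
20 [[186, 149], [215, 136], [212, 130], [184, 143]] mean [95. 70. 51.] std [28. 24. 17.] chg 0.93 hole [0.5532 0.231  0.2238]
30 [[188, 155], [215, 137], [212, 131], [187, 148]] mean [102.  80.  60.] std [34. 26. 17.] chg 0.72 hole [0.5496 0.231  0.2316]
40 [[192, 159], [215, 138], [212, 132], [190, 152]] mean [96. 80. 63.] std [48. 40. 26.] chg 0.42 hole [0.5447 0.231  0.2386]
50 [[197, 163], [215, 139], [212, 133], [195, 156]] mean [95. 81. 64.] std [57. 48. 31.] chg 0.27 hole [0.5387 0.231  0.2446]
```

Emit:
{"api": "arm_command", "payload": {
  "targets": [
    [-0.15,0,0.2,0,1],
    [-0.15,0,0.2,0,1],
    [0,0,0,0,1],
    [0,0,0,0,1],
    [0,0,0,0,1]
  ]
}}

```text
time: 23.48
position: [0.5111, 0.2309, 0.2043]
orientation: [-3.141, -0.003, -3.141]
wrist_force: [-5.5, 1.9, -0.9]
opening: 0.0252
grip_force: 21.4
```

```bash
python3 blade.py
```

```text
0 [[184, 140], [217, 136], [214, 130], [183, 134]] mean [89. 85. 75.] std [33. 32. 29.] chg 0.19 hole [0.5601 0.231  0.1983]
10 [[185, 146], [216, 137], [213, 131], [183, 140]] mean [86. 76. 64.] std [28. 30. 28.] chg 0.39 hole [0.5593 0.231  0.2068]
20 [[187, 152], [216, 138], [213, 132], [185, 145]] mean [84. 64. 50.] std [25. 28. 26.] chg 0.76 hole [0.5571 0.231  0.215 ]
30 [[190, 157], [216, 139], [213, 133], [188, 150]] mean [97. 73. 53.] std [30. 27. 21.] chg 0.93 hole [0.5535 0.231  0.2228]
40 [[194, 161], [216, 140], [213, 134], [192, 155]] mean [93. 73. 55.] std [33. 25. 16.] chg 0.69 hole [0.5486 0.231  0.2298]
50 [[198, 165], [216, 141], [214, 135], [196, 158]] mean [81. 66. 53.] std [34. 23. 13.] chg 0.43 hole [0.5426 0.231  0.2358]
```

Emit:
{"api": "arm_command", "payload": {
  "targets": [
    [0,0,0,0,0.2],
    [0,0,0,0,0.1],
    [0,0,0,0,-0.2],
    [0,0,0,0,-0.6],
    [0,0,0,0,-1]
  ]
}}

```text
time: 24.15
position: [0.5124, 0.2311, 0.2049]
orientation: [-3.142, 0.0, -3.141]
wrist_force: [0.8, -1.0, -0.1]
opening: 0.0837
grip_force: 0.0
```

Emit:
{"api": "arm_command", "payload": {
  "targets": [
    [0,0,0,0,-1],
    [0,0,0,0,-1],
    [0,0,0,0,-1],
    [0,0,0,0,-1]
  ]
}}

```text
time: 24.65
position: [0.5123, 0.2311, 0.2049]
orientation: [3.142, -0.0, -3.141]
wrist_force: [-0.2, 0.5, 0.3]
opening: 0.0859
grip_force: 0.0
```

Emit:
{"api": "arm_command", "payload": {
  "targets": [
    [0.3,0,0,0,-1],
    [0.6,0,0,0,-1],
    [1,0,0,0,-1],
    [1,0,0,0,-1],
    [1,0,0,0,-1]
  ]
}}

```text
time: 25.28
position: [0.4328, 0.231, 0.2049]
orientation: [-3.142, -0.0, -3.141]
wrist_force: [0.4, -0.1, 0.1]
opening: 0.0854
grip_force: 0.0
```

Emit:
{"api": "arm_command", "payload": {
  "targets": [
    [1,0,0,0,-1],
    [1,0,0,0,-1],
    [1,0,0,0,-1],
    [0,0,-1,0,-1],
    [0,0,0,0,-1]
  ]
}}

```text
time: 25.9
position: [0.3744, 0.2314, 0.226]
orientation: [3.141, 0.002, -3.141]
wrist_force: [0.6, -0.3, -0.6]
opening: 0.0856
grip_force: 0.0
```

Run:
```python
from h import *
goal(.5,.23,.2)
im=vision.get_image('side');t=vision.get_image('top')
cv2.imwrite('pics/end_side.png',im[:,:,::-1]);cv2.imwrite('pics/end_top.png',t[:,:,::-1])
im=im.astype(int);ref=cv2.imread('pics/side0.png')[:,:,::-1].astype(int)
# hanging strop model: hole at given x, blade down; leather faces front(-x): 
for hx,tilt in((.58,0),(.57,0),(.555,0),(.57,10),(.57,-10)):
    r=np.radians(tilt);dn=np.array([np.sin(r),0,-np.cos(r)]);h=np.array([hx,.232,.185+((.5975-hx)-.015)*1.19])
    c=np.array([h+dn*l+[-.009,y,0] for l,y in((.065,-.024),(.065,.024),(.165,.024),(.165,-.024))])
    o=[]
    for n,I in(('side',im),('top',t.astype(int))):
        m=np.zeros(im.shape[:2],np.uint8);cv2.fillPoly(m,[proj(n,c).round().astype(int)],1)
        o+=[I[m>0].mean(0).round(),I[m>0].std(0).round()]
    print(hx,tilt,o)
# strop still on bench/fallen? brown leather blob list
hsv=cv2.cvtColor(im.astype(np.uint8),cv2.COLOR_RGB2HSV)
d=(np.abs(im-ref).sum(2)>60).astype(np.uint8)
n,l,st,ce=cv2.connectedComponentsWithStats(d)
for i in range(1,n):
    if st[i,4]>25: print(st[i],im[l==i].mean(0).round())
```

```text
t 25.9 pos [0.3744 0.2314 0.226 ] rpy [ 1.799e+02  1.000e-01 -1.800e+02] q6 0.39 F [ 0.6 -0.3 -0.6] open 0.0856
units [-6.28 -0.07  1.31] None
0.58 0 [array([106.,  82.,  63.]), array([46., 35., 24.]), array([93., 71., 49.]), array([29., 23., 15.])]
0.57 0 [array([88., 70., 55.]), array([60., 46., 31.]), array([97., 74., 50.]), array([27., 22., 14.])]
0.555 0 [array([125.,  98.,  72.]), array([65., 52., 33.]), array([111.,  83.,  53.]), array([31., 25., 16.])]
0.57 10 [array([87., 68., 52.]), array([32., 24., 16.]), array([104.,  78.,  50.]), array([43., 33., 19.])]
0.57 -10 [array([120.,  95.,  71.]), array([67., 53., 35.]), array([97., 71., 46.]), array([31., 26., 16.])]
[   0    0   30  116 1948] [76. 44. 38.]
[  74    0   47   52 1410] [19. 17. 17.]
[ 135    0   51   95 2699] [72. 48. 42.]
[ 96  50  33  49 562] [25. 23. 22.]
[108  95   9  15  78] [18. 16. 16.]
[170 104   7   8  30] [104.  97.  89.]
[226 111  42  52 633] [179. 149.  99.]
[  0 116  33   8 131] [54. 49. 47.]
[173 122  10  16 109] [89. 78. 68.]
[   0  133   79   57 1818] [54. 42. 39.]
[216 138  29  39 385] [110.  86.  64.]
[ 36 150  18  20 118] [96. 63. 52.]
[244 153   6  25 108] [47. 36. 28.]
[ 52 178  25  21 270] [102.  96.  83.]
[213 178  19  14 140] [133. 101.  73.]
[179 191   9  13  66] [155. 118.  82.]
[190 192   3  19  36] [204. 165. 121.]
[  0 198  50  16 294] [59. 44. 40.]
[ 83 216  33  21 473] [176. 164. 143.]
[ 86 249   9  10  53] [151.  80.  65.]
[  0 252   3  22  54] [191. 160. 144.]
[219 253  73  21 966] [239. 209. 148.]
[ 72 264  13  16  86] [148. 101.  87.]
[ 13 280  42  13 350] [113.  65.  54.]
[ 19 293  29  11 146] [183. 168. 146.]
[134 330  19  21 250] [63. 60. 57.]
```

Run:
```python
from h import *
I={n:cv2.imread(f'pics/end_{n}.png').astype(int) for n in('side','top')}
B={n:np.abs(I[n]-cv2.imread(f'pics/{n}0.png').astype(int)).sum(2)>40 for n in I}
k=np.ones((9,9),np.uint8)
res=[]
for E in range(20,96,5):
  for s in(.01,.02,.03,.04,.05):
    for a in(-15,-8,0,8,15):
      Rz=Rn.from_euler('z',a,degrees=True).as_matrix()
      t=np.radians(E);ax=np.array([np.cos(t),0,np.sin(t)]);up=np.array([-np.sin(t),0,np.cos(t)])
      h=np.array([-.015-s*.643,0,.185+s*.766])
      sc=0
      for n in I:
        c=np.array([h+ax*(x-.075)+up*.009+[0,y,0] for x,y in((-.09,-.024),(.01,-.024),(.01,.024),(-.09,.024))])@Rz.T+[.5975,.2333,0]
        m=np.zeros((384,512),np.uint8);cv2.fillPoly(m,[proj(n,c).round().astype(int)],1)
        ring=(cv2.dilate(m,k)>0)&(m==0)
        px=I[n][m>0]; sc+= np.median(np.linalg.norm(px-np.median(px,0),axis=1)) - .7*np.linalg.norm(np.median(px,0)-I[n][ring].mean(0))-30*B[n][m>0].mean()
      res.append((round(sc,1),E,s,a))
res.sort();print(res[:12])
```

```text
[(np.float64(-169.8), 70, 0.04, 0), (np.float64(-169.0), 65, 0.02, -8), (np.float64(-168.7), 75, 0.05, 0), (np.float64(-168.5), 70, 0.03, -8), (np.float64(-161.7), 65, 0.05, 0), (np.float64(-161.4), 75, 0.05, -8), (np.float64(-156.8), 75, 0.04, -8), (np.float64(-154.8), 70, 0.04, -8), (np.float64(-153.9), 60, 0.04, 0), (np.float64(-153.4), 70, 0.05, 8), (np.float64(-150.5), 65, 0.03, 0), (np.float64(-149.1), 65, 0.04, 8)]
```

Emit:
{"api": "arm_command", "payload": {
  "targets": [
    [1,0,-0.5,0,-1],
    [0,0,0,0,-1],
    [0,0,0,0,-1],
    [0,0,0,0,-1],
    [0,0,0,0,-1]
  ]
}}

```text
time: 26.62
position: [0.3545, 0.231, 0.2346]
orientation: [-3.141, -0.0, 3.141]
wrist_force: [0.3, -0.2, -0.1]
opening: 0.0857
grip_force: 0.0
```

Run:
```python
from h import *
a=cv2.imread('pics/end_side.png')[:,:,::-1].astype(int);b=vision.get_image('side').astype(int)
d=np.abs(a-b).sum(2)[105:200,205:275];print(d.max(),(d>60).sum())
print(order.sign_off())
```

```text
64 4
the job is handed in; nothing more can be done
None
```

I turned the tree to bring the empty peg to the front, hung the strop on it by its hole, and handed the job in at about 27 s. My last image fits put the strop about 20° off upright and the peg near straight ahead, both inside the limits; the strop looked still, and sign-off returned no verdict.

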